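Hold an agave pup over the bin with tongs

TASK

The spiny agave pup has finished drying in the mouth of the glass cup: take the kitchen tongs by their two dark grey silicone grips, close the jaws on the upright heart of the pup, lift it out of the cup and hold it upright over the middle of the empty black bin, at least 5 cm above the bin's rim, so that I can trim its base into the bin. Finish while still holding it there in the tongs, with nothing else carrying it and the gripper itself never touching the pup. Leave the cup standing where it is, and leave the bins, the mint box, the enamel tin and the jump handles alone.

Things in the scene. Friction and masses are not known exactly. Their poses are not given: they have to be found in the camera images.
- tongs_pivot (a point): Hinge axis at the rear end of stainless spring tongs, 245 mm long, 24 mm high, 135 g, lying on their side on the bench with both arms flat on it, opening level: they are gripped from above across the two arms. Point 12 mm above the underside; z up as they lie, x towards the jaws along the left-right middle of the open tongs. They balance within 15 mm of the silicone grips.
- grip_left (a point): Middle of the outer face of the left arm's dark grey silicone grip (52 mm long, 24 mm high), 108 mm from the pivot, 12 mm above the underside. Left and right as seen from pivot to jaws. Outer faces 64 mm apart when the tongs are free; they become parallel, 40 mm apart, when the jaws hold the pup. Squeezing them closes the jaws, which move twice as far.
- grip_right (a point): The same point on the outer face of the right arm's silicone grip.
- jaw_left (a point): Middle of the inside of the left jaw, 215 mm from the pivot, 12 mm above the underside: a cupped steel jaw 28 mm long and 24 mm high; its two ends stand 5 mm further in than this point. The jaws are 94 mm apart here when the tongs are free.
- jaw_right (a point): The same point of the right jaw.
- tongs_r (a joint): Closing angle of the tongs (rad): 0 free and fully open, about 0.22 when closed on the pup, at most 0.37. A light spring opens them: about 3 N at the grips to begin closing, 5 N when closed on the pup. Squeezed lightly to 54 mm over the grips they can be carried, with the jaws still open about 75 mm.
- pup_heart (a point): Middle of the upright heart of the agave pup: a blue-green spiny rosette, 80 g, 64 mm across its lowest leaves, 70 mm high (spines to 85 mm). The heart is a round barrel 47 mm in diameter; point on its axis, 48 mm above the cut base. Free to grip from 14 mm below this point to 12 mm above; the spread leaves, 19 to 22 mm below it, rest loosely on the cup's rim. z up along the stem.
- pup_base (a point): Centre of the cut base, the lowest point of the pup's stem (22 mm in diameter), which hangs 22 mm into the cup at the start.
- cup_rim (a point): Centre of the mouth of the upright glass cup: 80 mm high, 58 mm across at the rim, 51 mm at the foot, 260 g, loose on the bench. z is up.
- bin_mouth (a point): Centre of the mouth of the top black plastic bin, level with its rim, 64 mm above the bench. Two nested stacking bins, 172 x 132 mm outside, 146 x 106 mm inside, 500 g, empty, longer along their own x.
- guard_box: Closed mint green mouthguard box, 75 x 88 x 33 mm, to be left alone. Origin at the centre of its underside.
- tin: Closed enamel tin, white with a blue line and a steel latch, 64 x 96 x 31 mm, to be left alone. Origin at the centre of its underside.
- handles: Pair of steel jump rope handles held side by side by rubber bands, 146 x 62 x 30 mm, to be left alone. Lying along their own x, origin at the centre of the underside.
Things that resemble listed ones, but are neither listed nor needed, are in the scene too. Leave any orange or yellow look-alike of the part that bears pup_heart alone. There is more than one size of the part that bears bin_mouth; the job needs the smaller.

How it is judged:
By the outcome, as a careful person would: the job done as asked, in the order asked, and still so for the second after the job is handed in, while the arm keeps its last pose, push and grip.
It also fails if it takes over 56 s, if anything falls off the work surface, if the arm or the gripper's body presses on something with over 40 N, if the wrist force passes 120 N, or if a joint passes its speed limit or range.

ROBOT

A 7-joint arm with a two-finger parallel gripper is mounted at the origin on the work surface. World frame = base frame: x ahead of the robot, y to its left, z up, the work surface at z = 0. Lengths are in mm, angles in rad, forces in N, time in s.
With the tool pointing down it reaches from about 350 to 775 mm from the base axis. Payload 3.1 kg.
Tool frame: the origin (TCP) lies midway between the tips of the shut fingers; the grasp point (between the pads) lies 19 mm behind it (bot.pinch_z is the distance from the TCP to the grasp point, in mm); x points along the fingers, y is the direction in which the jaws open and shut, and the axes are right-handed (so a half turn about x gives the same grasp; the last joint's range is limited). The gripper opens to 85 mm and grips with 20 to 120 N. Pads are 22 mm wide; open, the fingers measure 114 mm over their backs; the gripper's body (76 mm by 85 mm) begins 54 mm behind the grasp point. The pads swing forward as they close: fully open they stand 13 mm farther back than shut.
Start: joints at [-1.177, 0.311, 0.014, 1.512, -0.004, 1.319, -0.027], TCP at [232.152, 498.622, 191.404] pointing down, gripper open.
Joint ranges: [-2.7, 2.7], [-0.3, 1.91], [-1.27, 1.3], [0.12, 2.57], [-1.44, 4.58], [0.2, 2.03], [-3.05, 3.05]. Speed limits (rad/s): [2.79, 2.79, 3.14, 3.14, 3.14, 3.14, 3.14].

INTERFACE

Orientations are given as a unit quaternion [w, x, y, z].
In Python, from workcell import bot gives the robot as it stands. The module is installed in compiled form; this text tells all that it offers.
- The arm moves only by the tool step_arm, never from a script. Its argument "commands" is a list of rows, each a list of 7 numbers: the turn, a rotation vector about the tool's x, y, z in rad, then the shift along the tool's x, y, z in cm, then the finger opening in cm, from 0 to 8.54. In form: [[wx, wy, wz, dx, dy, dz, hand], ...]. A call has 1 to 10 rows; each row shifts and turns the commanded pose from where the row before left it, along the tool's axes as they then stand; what a row does not reach is not made up. A row lasts 1/10 s, in which the tool goes at most 50 mm and 8.59 degrees, less where a joint would pass 70% of its speed; a pose out of reach is approached as far as the arm can. A call with a gripper value outside its range is refused whole. The fingers move at their own pace and stop on an object; "squeeze" is the grip in N (left out, the last holds). Time passes only in rows, so rows that do not move let the fingers close. It gives the time, the measured TCP pose, the force and the opening at its end, in the units of the state.
- bot.observe(): the state, without advancing time (a new reading comes with each control period).
- bot.capture(name): name is "side" or "top" or "wrist"; returns a dict with "frame" (400x640x3 uint8, red, green, blue), "vertical_fov" (degrees; the focal length in pixels is half the picture's height over the tangent of half this angle, whatever the lens; pixels are square), "cx", "cy" (the principal point, pixels), "rvec" (rotation vector, rad) and "tvec" (3), from world to camera coordinates, as OpenCV has them. Camera axes: x right, y down, z forward; pixel columns grow to the right and rows downward; lengths in mm; the calibration is good to about 2 mm. The wrist camera is an equidistant fisheye: a pixel r from the principal point sees the ray r / f radians off the axis. A picture is of the moment at which its call begins. There is no depth.
- bot.close_job(): hands the job in, once; it reports no verdict.
The state is a dict: "time_s": time; "joint_pos": joint angles; "dq": joint speeds; "tau": joint torques, N m; "eef_pos": TCP position; "ee_rot": TCP orientation; "force": force on the tool from outside, world axes, zero at the start; "ft_torque": the same for the moment, N m; "grip_width": finger opening in mm.
Only numpy, scipy, OpenCV 4.12 (cv2) and the standard library are available. Lean on these libraries where they do the work, as an engineer would, in place of code of your own. Each camera call takes 0.05 s, during which the arm holds its last target. There are 200 camera calls.

## Working session

There is one attempt and no reset: what is moved stays moved. The work goes in short steps, Python scripts to look and compute and a tool call to move; the robot and the scene stay as the last step left them, time stands still between calls to the robot, and variables do not carry over. Pictures are saved under pics/ and viewed, about 8 in all and at most 12, crops included, and the job is handed in when it is done.

Besides the shell and the picture viewer there is one more tool, called after "Request:" by a JSON object that holds its "api" and its "payload". step_arm: Moves the arm, as the interface text tells. Its arguments: {"type":"object","properties":{"commands":{"type":"array"},"squeeze":{"type":"number"}},"required":["commands"]}

```bash
mkdir -p pics; cat > h.py <<'E'
from workcell import bot
import numpy as np, cv2, pickle
from scipy.spatial.transform import Rotation as R
def cap(n,f):
    c=bot.capture(n); cv2.imwrite(f'pics/{f}.png',c['frame'][:,:,::-1]); pickle.dump(c,open(f'pics/{f}.pkl','wb')); return c
def ray(c,u,v):
    H=c['frame'].shape[0]; f=H/2/np.tan(np.radians(c['vertical_fov'])/2)
    x,y=(u-c['cx'])/f,(v-c['cy'])/f
    d=np.array([x,y,1.])
    if c.get('fish'):
        r=np.hypot(x,y); d=np.array([x/r*np.sin(r),y/r*np.sin(r),np.cos(r)])
    M=R.from_rotvec(np.ravel(c['rvec'])).as_matrix(); return -M.T@np.ravel(c['tvec']), M.T@d
def onz(c,u,v,z):
    o,d=ray(c,u,v); return o+d*(z-o[2])/d[2]
def tri(a,b):
    (o,d),(p,e)=ray(*a),ray(*b); s=np.linalg.lstsq(np.c_[d,-e],p-o,rcond=None)[0]
    x,y=o+d*s[0],p+e*s[1]; return (x+y)/2,np.linalg.norm(x-y)
def proj(c,P):
    M=R.from_rotvec(np.ravel(c['rvec'])).as_matrix(); q=M@np.array(P)+np.ravel(c['tvec'])
    f=200/np.tan(np.radians(c['vertical_fov'])/2); return q[:2]/q[2]*f+[c['cx'],c['cy']]
def load(f): return pickle.load(open(f'pics/{f}.pkl','rb'))
E
python3 - <<'E'
from h import *
for n in('top','side'):
    c=cap(n,n+'1'); print(n,c['vertical_fov'],c['cx'],c['cy'],-R.from_rotvec(np.ravel(c['rvec'])).as_matrix().T@np.ravel(c['tvec']))
s=bot.observe(); print(s['time_s'],s['eef_pos'],s['ee_rot'],R.from_quat(np.roll(s['ee_rot'],-1)).as_matrix().round(3),s['grip_width'],s['force'])
E
```

```text
top 57.886187393451294 321.94523648304613 202.82436631715257 [ 464.80966003  -98.6026242  1312.75485286]
side 47.03376761834306 329.26854357314807 199.44711628445344 [   24.6014234  -1132.10798742   958.2530423 ]
0.1 [231.8384373  497.89188535 190.4021937 ] [ 0.6902511   0.15206532  0.69053139 -0.15360976] [[-0.001  0.422  0.907]
 [-0.002  0.907 -0.422]
 [-1.    -0.002  0.   ]] 85.35061448166182 [ 0.45130822  0.50943652 -0.06806188]
```

View pics/top1.png

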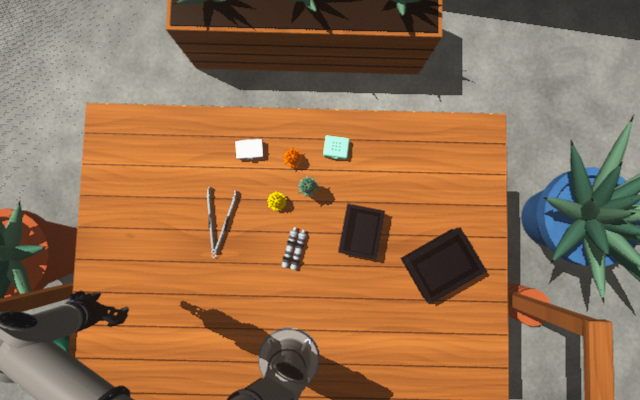

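View pics/side1.png

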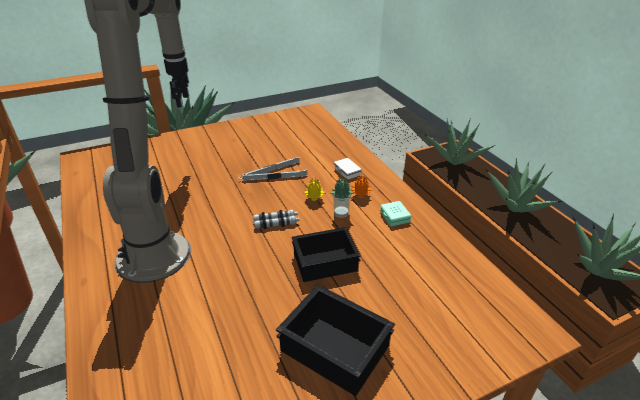

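The top view shows the tongs with pivot at (214,255) and jaws at (210,189) and (236,192). There are three rosettes: yellow (277,201), orange (292,158) and blue-green (308,186) standing on glass, and the blue-green one fits. There are two bins: the small one at (362,232) and a larger one at (444,265), and the small one fits. I'll confirm in an enlarged crop.

```bash
python3 - <<'E'
from h import *
t=load('top1')['frame'][:,:,::-1]; s=load('side1')['frame'][:,:,::-1]
a=cv2.resize(t[125:285,190:400],None,fx=3.8,fy=3.8,interpolation=cv2.INTER_CUBIC)
cv2.imwrite('pics/tc.png',a)
b=cv2.resize(s[145:285,230:420],None,fx=4.2,fy=4.2,interpolation=cv2.INTER_CUBIC)
cv2.imwrite('pics/sc.png',b)
E
```

```text
(no output)
```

View pics/tc.png

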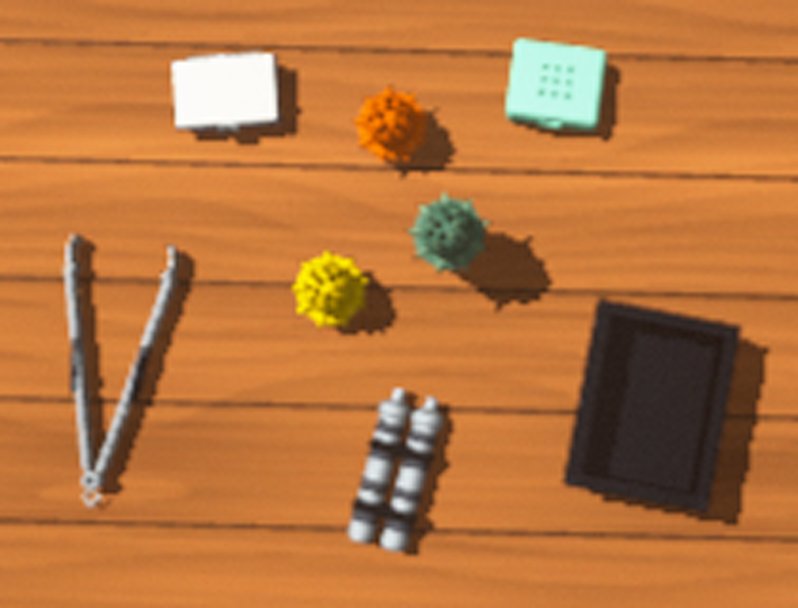

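View pics/sc.png

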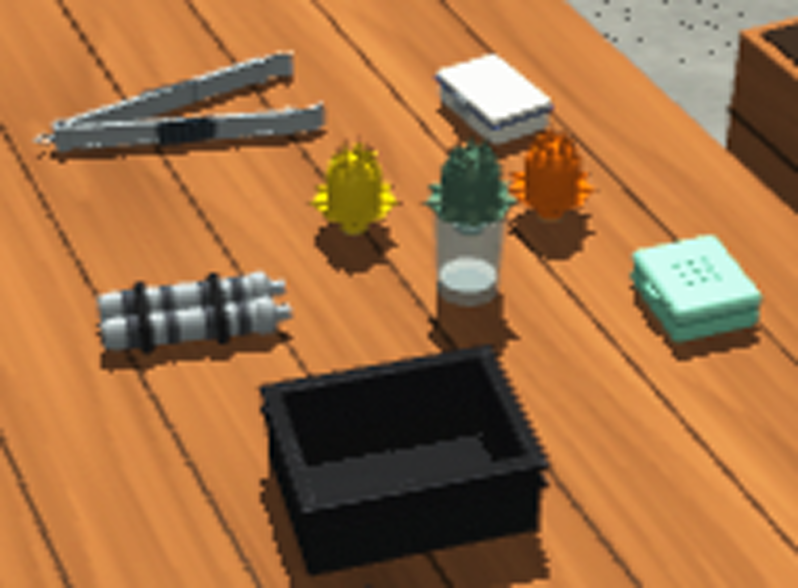

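The crops confirm it: the blue-green pup sits in the glass cup's mouth, while yellow and orange stand on the bench. The bin beside the handles is the smaller one. Tongs crop pixels: hinge (91,481), left jaw (74,240), right jaw (172,250), grips about (78,370) and (143,361).

```bash
python3 - <<'E'
from h import *
t=load('top1'); s=load('side1')
T=lambda x,y:(t,190+x/3.8-.37,125+y/3.8-.37)
S=lambda x,y:(s,230+x/4.2-.38,145+y/4.2-.38)
for n,x,y,z in[('hinge',91,481,24),('jL',74,240,24),('jR',172,250,24),('gL',78,370,24),('gR',143,361,24),('pup',448,232,110),('yel',330,290,45),('ora',390,125,45),
 ('b1',600,302,64),('b2',738,326,64),('b3',706,513,64),('b4',568,484,64),('h1',415,395,25),('h2',378,545,25)]:
    print(n,onz(*T(x,y),z).round(1))
print('pup tri',tri(T(448,232),S(472,185)),'cup foot side',onz(*S(467,285),3))
b=np.mean([onz(*T(*p),64) for p in[(600,302),(738,326),(706,513),(568,484)]],0);print('bin',b)
print('bin side',np.mean([onz(*S(*p),64) for p in[(265,388),(492,352),(547,465),(307,508)]],0))
for z in (100,): print('pup side',onz(*S(472,190),106), 'pup top cam', onz(*T(448,232),130))
for i in range(4):
  o=bot.observe(); print(o['time_s'],o['eef_pos'])
E
```

```text
hinge [370.6 273.1  24. ]
jL [595.2 299.3  24. ]
jR [588.1 206.9  24. ]
gL [473.3 289.9  24. ]
gR [483.2 229.7  24. ]
pup [602.1 -55.2 110. ]
yel [552.8  54.7  45. ]
ora [708.3   4.   45. ]
b1 [ 546.9 -193.7   64. ]
b2 [ 528.2 -319.8   64. ]
b3 [ 358.7 -293.2   64. ]
b4 [ 381.5 -168.2   64. ]
h1 [457.9 -25.6  25. ]
h2 [318.4   4.6  25. ]
pup tri (array([604.16099756, -55.22715481, 100.24592324]), np.float64(2.0634365010740403)) cup foot side [603.50935772 -56.12814441   3.        ]
bin [ 453.82207533 -243.71420896   64.        ]
bin side [ 455.69066811 -246.04041161   64.        ]
pup side [598.22063991 -68.68893492 106.        ] pup top cam [599.82109172 -55.87463289 130.        ]
0.1 [231.8384373  497.89188535 190.4021937 ]
0.1 [231.8384373  497.89188535 190.4021937 ]
0.1 [231.8384373  497.89188535 190.4021937 ]
0.1 [231.8384373  497.89188535 190.4021937 ]
```

Request:
{"api": "step_arm", "payload": {"commands": [[0,0,0,0,-0.55,1.61,8.5],[0,0,0,0,-0.55,1.61,8.5],[0,0,0,0,-0.55,1.61,8.5],[0,0,0,0,-0.55,1.61,8.5],[0,0,0,0,-0.55,1.61,8.5],[0,0,0,0,-0.55,1.61,8.5],[0,0,0,0,-0.55,1.61,8.5],[0,0,0,0,-0.55,1.61,8.5],[0,0,0,0,-0.55,1.61,8.5],[0,0,0,0,-0.55,1.61,8.5]]}}

```text
time_s: 1.1
eef_pos: [355.0, 379.9, 190.8]
ee_rot: [0.69, 0.152, 0.691, -0.153]
force: [0.7, 0.5, -0.7]
grip_width: 85.0
```

Request:
{"api": "step_arm", "payload": {"commands": [[0,0,0,0,-0.55,1.61,8.5],[0,0,0,0,-0.55,1.61,8.5],[0,0,0,0,-0.55,1.61,8.5],[0,0,0,0,-0.55,1.61,8.5],[0,0,0,0,-0.55,1.61,8.5],[0,0,0,0,-0.55,1.61,8.5],[0,0,0,0,-0.55,1.61,8.5],[0,0,0,0,-0.55,1.61,8.5],[0,0,0,0,-0.55,1.61,8.5],[0,0,0,0,-0.55,1.61,8.5]]}}

```text
time_s: 2.1
eef_pos: [477.6, 262.3, 190.8]
ee_rot: [0.69, 0.153, 0.691, -0.153]
force: [1.1, -0.6, 0.3]
grip_width: 85.1
```

Request:
{"api": "step_arm", "payload": {"commands": [[-0.043,0,0,0.5,0,0,8.5],[-0.043,0,0,0.5,0,0,8.5],[-0.043,0,0,0.5,0,0,8.5],[-0.043,0,0,0.5,0,0,8.5],[-0.043,0,0,0.5,0,0,8.5],[-0.043,0,0,0.5,0,0,8.5],[-0.043,0,0,0.5,0,0,8.5],[-0.043,0,0,0.5,0,0,8.5],[0,0,0,0,0,0,8.5],[0,0,0,0,0,0,8.5]]}}

```text
time_s: 3.1
eef_pos: [477.4, 262.8, 151.1]
ee_rot: [0.706, 0.033, 0.707, -0.033]
force: [0.2, 0.0, 0.2]
grip_width: 85.1
```

```bash
python3 - <<'E'
from h import *
c=cap('wrist','w1'); t=cap('top','top2')
print(c['vertical_fov'],c['cx'],c['cy'],ray(c,c['cx']+.1,c['cy']))
o=bot.observe(); print(o['time_s'],o['eef_pos'],R.from_quat(np.roll(o['ee_rot'],-1)).as_matrix().round(3),o['joint_pos'])
E
```

```text
65.70646984690485 324.89534871107503 194.86341799784546 (array([406.51861772, 270.17166231, 334.31536833]), array([ 0.28069946, -0.025373  , -0.95946033]))
3.2 [477.73840347 263.04178832 151.55498487] [[ 0.     0.092  0.996]
 [ 0.     0.996 -0.092]
 [-1.     0.     0.   ]] [-0.64924156  0.32588306  0.14958692  1.59472885 -0.05071629  1.22453178
  0.9882905 ]
```

View pics/w1.png

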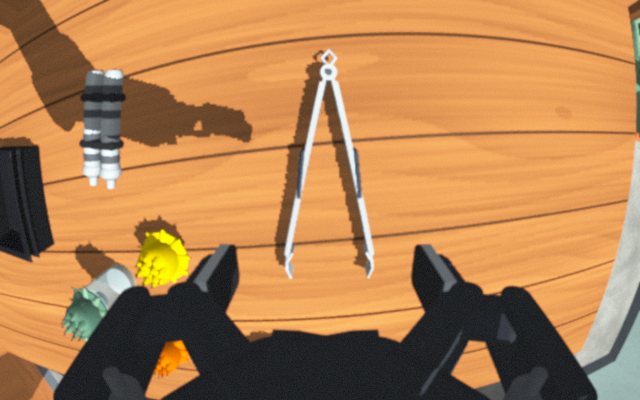

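Wrist view: hinge (328,72), grip outer faces (300,174) and (358,173), jaw tips (289,276) and (371,276). The fingers straddle the tongs' line.

```bash
python3 - <<'E'
from h import *
c=load('w1'); c['fish']=1
for n,u,v in[('hinge',328.5,72),('gR',300,174),('gL',358,173),('jR',289,274),('jL',371.5,274),('pup heart',83,315),('cup',118,278)]:
    print(n,onz(c,u,v,24).round(1))
P=[onz(c,u,v,24) for u,v in[(328.5,72),(300,174),(358,173),(289,274),(371.5,274)]]
d=(P[3]+P[4])/2-P[0]; print(np.arctan2(d[1],d[0]),(P[1]+P[2])/2,np.linalg.norm(d),P[0]+108*d/np.linalg.norm(d))
E
```

```text
hinge [372.4 276.9  24. ]
gR [472.7 238.4  24. ]
gL [477.1 297.9  24. ]
jR [588.9 211.5  24. ]
jL [598.1 307.2  24. ]
pup heart [ 670.3 -164.    24. ]
cup [592.  -39.2  24. ]
-0.07915839955537704 [474.88517807 268.17282599  24.        ] 221.7885379901924 [480.06239454 268.35893836  24.        ]
```

Request:
{"api": "step_arm", "payload": {"commands": [[0,0,0,1.6,0.3,0,8.5],[0,0,0,1.6,0,0,8.5],[0,0,0,1.6,0,0,8.5],[0,0,0,1.6,0,0,8.5],[0,0,0,1.6,0,0,8.5],[0,0,0,1.6,0,0,8.5],[0,0,0,1.6,0,0,8.5],[0,0,0,1.6,0,0,8.5],[0,0,0,1.6,0,0,8.5],[0,0,0,0.8,0,0,8.5]]}}

```text
time_s: 4.2
eef_pos: [477.2, 265.6, -1.7]
ee_rot: [0.706, 0.032, 0.707, -0.033]
force: [-0.0, -0.0, 0.8]
grip_width: 84.8
```

Request:
{"api": "step_arm", "payload": {"commands": [[0,0,0,0,0,0,7.5],[0,0,0,0,0,0,7.0],[0,0,0,0,0,0,6.5],[0,0,0,0,0,0,6.2],[0,0,0,0,0,0,5.9],[0,0,0,0,0,0,5.6],[0,0,0,0,0,0,5.4],[0,0,0,0,0,0,5.4],[0,0,0,0,0,0,5.4],[0,0,0,0,0,0,5.4]], "squeeze": 25}}

```text
time_s: 5.2
eef_pos: [477.8, 266.0, -0.7]
ee_rot: [0.706, 0.032, 0.706, -0.032]
force: [0.6, 0.0, 0.7]
grip_width: 54.4
```

Request:
{"api": "step_arm", "payload": {"commands": [[0,0,0,-0.4,0,0,5.4],[0,0,0,-0.8,0,0,5.4],[0,0,0,-1.4,0,0,5.4],[0,0,0,-2,0,0,5.4],[0,0,0,-2,0,0,5.4],[0,0,0,-2,0,0,5.4],[0,0,0,-2,0,0,5.4],[0,0,0,-2,0,0,5.4],[0,0,0,-1.6,0,0,5.4],[0,0,0,-0.8,0,0,5.4]]}}

```text
time_s: 6.2
eef_pos: [479.1, 266.6, 151.9]
ee_rot: [0.708, 0.033, 0.705, -0.032]
force: [-0.5, 0.7, -0.4]
grip_width: 54.1
```

```bash
python3 - <<'E'
from h import *
c=cap('wrist','w2'); s=cap('side','side2')
o=bot.observe(); print(o['time_s'],o['eef_pos'],o['force'],o['ft_torque'],o['grip_width'])
a=c['frame'][:,:,::-1]; p=proj(s,[480,265,150]); u,v=p.astype(int); print(u,v)
b=cv2.resize(s['frame'][v-60:v+60,u-80:u+80,::-1],None,fx=4,fy=4,interpolation=cv2.INTER_CUBIC)[:, :640]
cv2.imwrite('pics/m2.png',cv2.resize(np.vstack([a[:,150:500].copy(),]),None,fx=1,fy=1))
h=cv2.resize(b,(533,400)); cv2.imwrite('pics/m2.png',np.hstack([a[:,190:450],h]))
E
```

```text
6.3 [478.86554441 266.52072096 151.07470338] [ 0.15450013 -0.12175526 -0.21822291] [-0.01427175 -0.01244445  0.00535767] 53.93402675250307
270 139
```

View pics/m2.png

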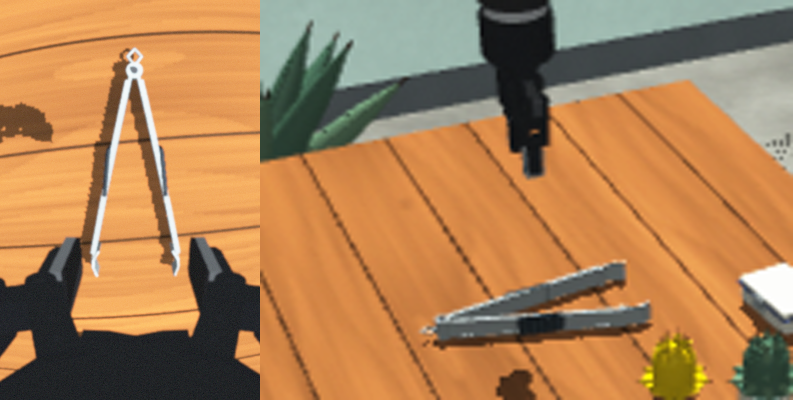

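The tongs stayed on the bench: hinge at (324,68) in the wrist view, arms at free width. The pads slipped or only caught the top edges. I'll go back down, close, and look before lifting.

Request:
{"api": "step_arm", "payload": {"commands": [[0,0,0,1.5,0,0,8.5],[0,0,0,1.5,0,0,8.5],[0,0,0,1.5,0,0,8.5],[0,0,0,1.5,0,0,8.5],[0,0,0,1.5,0,0,8.5],[0,0,0,1.5,0,0,8.5],[0,0,0,1.5,0,0,8.5],[0,0,0,1.5,0,0,8.5],[0,0,0,1.5,0,0,8.5],[0,0,0,1.5,0,0,8.5]]}}

```text
time_s: 7.3
eef_pos: [476.9, 265.4, -2.3]
ee_rot: [0.706, 0.032, 0.707, -0.033]
force: [1.0, 1.1, 0.4]
grip_width: 85.1
```

Request:
{"api": "step_arm", "payload": {"commands": [[0,0,0,0,0,0,6.8],[0,0,0,0,0,0,6.3],[0,0,0,0,0,0,6.0],[0,0,0,0,0,0,5.7],[0,0,0,0,0,0,5.4],[0,0,0,0,0,0,5.2],[0,0,0,0,0,0,5.2],[0,0,0,0,0,0,5.2]], "squeeze": 25}}

```text
time_s: 8.1
eef_pos: [478.0, 266.0, -0.5]
ee_rot: [0.706, 0.032, 0.706, -0.032]
force: [0.2, 0.4, -0.3]
grip_width: 51.7
```

```bash
python3 - <<'E'
from h import *
c=cap('wrist','w3'); s=cap('side','side3')
o=bot.observe(); print(o['time_s'],o['eef_pos'],o['force'],o['ft_torque'],o['grip_width'])
a=c['frame'][:,190:450,::-1]; p=proj(s,[480,265,30]); u,v=p.astype(int)
b=cv2.resize(s['frame'][v-40:v+40,u-53:u+53,::-1],(533,400),interpolation=cv2.INTER_CUBIC)
cv2.imwrite('pics/m3.png',np.hstack([a,b]))
E
```

```text
8.2 [477.93639255 265.97216796  -0.57425802] [-0.25532685  0.68369475  0.31341876] [ 0.0017699  -0.01799626  0.00967954] 51.85726884946111
```

View pics/m3.png

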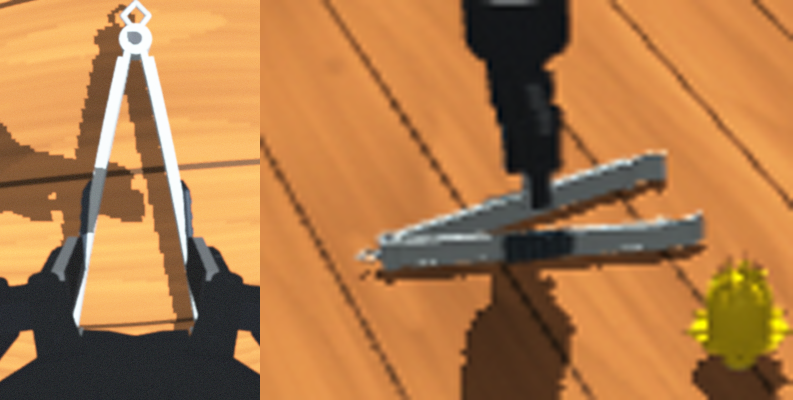

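```bash
python3 - <<'E'
from h import *
def pf(c,P):
    M=R.from_rotvec(np.ravel(c['rvec'])).as_matrix(); q=M@np.array(P,float)+np.ravel(c['tvec']); f=200/np.tan(np.radians(c['vertical_fov'])/2)
    r=np.hypot(*q[:2]); th=np.arctan2(r,q[2]); return (q[:2]/r*th*f+[c['cx'],c['cy']]).round(0)
c=load('w3'); s=load('side3')
o,d=ray(c,c['cx'],c['cy']); print('cam',o)
ax=np.array([.996,-.092,0]); y=np.array([.092,.996,0])
T=np.array([478,266,-.6])
for z in (0,10,20,30,40):
    print(z,[pf(c,T+y*w+[0,0,z])-[190,0] for w in(-26,26)])
p=proj(s,[480,265,30]); u,v=p.astype(int)
for z in (0,10,20,30): print(z,[((proj(s,T+y*w+[0,0,z])-[u-53,v-40])*400/80+[260,0]).round() for w in(-26,26)])
print('arms at 24mm', [ (x,pf(c,np.array([372,275,24])+ax*x+y*w)-[190,0]) for x,w in((108,-32),(108,32),(215,-47),(215,47))])
E
python3 - <<'E'
import cv2,sys
sys.path.insert(0,'.')
a=cv2.imread('pics/w3.png')[130:340,225:425]; b=cv2.imread('pics/side3.png')
import os; os.chdir('.')
from h import *
s=load('side3'); u,v=proj(s,[480,265,20]).astype(int)
b=b[v-25:v+25,u-28:u+28]
cv2.imwrite('pics/m4.png',np.hstack([cv2.resize(a,(400,420),interpolation=cv2.INTER_CUBIC),cv2.resize(b,(400,420))]))
E
```

```text
cam [406.94056335 273.19357316 182.69152731]
0 [array([ 93., 221.]), array([174., 221.])]
10 [array([ 91., 227.]), array([176., 227.])]
20 [array([ 88., 233.]), array([178., 234.])]
30 [array([ 86., 241.]), array([181., 241.])]
40 [array([ 83., 249.]), array([183., 249.])]
0 [array([537., 254.]), array([519., 219.])]
10 [array([536., 243.]), array([518., 208.])]
20 [array([535., 232.]), array([517., 197.])]
30 [array([534., 221.]), array([516., 185.])]
arms at 24mm [(108, array([ 76., 239.])), (108, array([188., 239.])), (215, array([ 69., 366.])), (215, array([196., 367.]))]
```

View pics/m4.png

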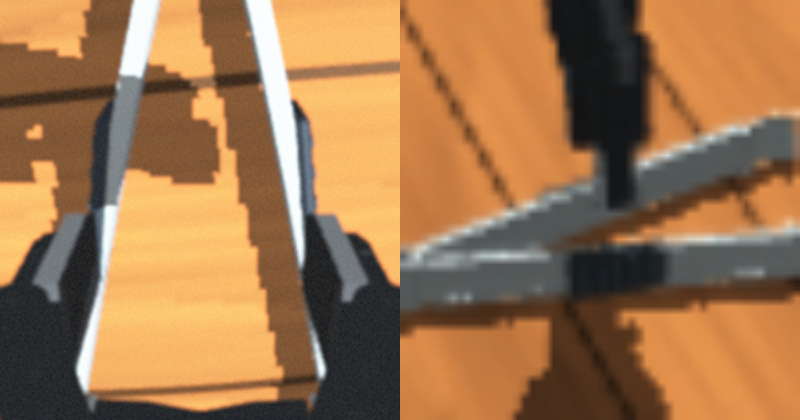

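The side crop shows the near pad ending at about (620,205), above the near arm and not over its dark grip at (615,265). By my projection the tips are tens of mm above where the TCP reading puts them. I'll open and feel downward in small steps with force checks.

Request:
{"api": "step_arm", "payload": {"commands": [[0,0,0,0,0,0,8.5],[0,0,0,0,0,0,8.5],[0,0,0,0,0,0,8.5],[0,0,0,0.3,0,0,8.5],[0,0,0,0.3,0,0,8.5],[0,0,0,0.2,0,0,8.5],[0,0,0,0.2,0,0,8.5],[0,0,0,0,0,0,8.5]]}}

```text
time_s: 9.0
eef_pos: [477.6, 265.8, -11.0]
ee_rot: [0.706, 0.032, 0.707, -0.033]
force: [-0.3, 0.0, -0.2]
grip_width: 85.1
```

```bash
python3 - <<'E'
from h import *
s=cap('side','side4'); o=bot.observe(); print(o['time_s'],o['eef_pos'],o['force'],o['grip_width'])
y=np.array([.092,.996,0])
# dark-finger column profile for near finger in each side picture
for f,T,w in(('side4',o['eef_pos'],42),('side3',[478,266,-.6],26),('side2',[479,266.5,151],27),('top1',None,0)):
    if T is None: continue
    c=load(f); g=c['frame'].max(2); print(f,[proj(c,np.array(T)+y*k*w).round(1) for k in(-1,1)])
    u,v=proj(c,np.array(T)-y*w).round().astype(int)
    for r in range(v-22,v+5): print(r,' '.join('%3d'%x for x in g[r,u-9:u+8]))
E
```

```text
9.05 [477.74517101 265.8783271  -10.8521789 ] [ 0.62592779 -0.36054488 -0.02337485] 85.11057649303002
side4 [array([275.6, 182.4]), array([269.8, 170.9])]
160 218 222 225 210 108  23  22  33  55  22  23  23  78 178 217 216 214
161 216 223 225 216 156  23  24  25  25  24  25  25  52 146 217 217 216
162 208 219 225 215 159  27  23  24  25  25  25  25  54 147 216 154 118
163 207 214 222 225 204  73  25  25  24  24  27  29  54 103  89  89  88
164 208 210 214 220 201  89  50  24  23  23  38  76  89  88  89  89  88
165 202 158 113 103  47  60  66  24  23  24  47  91  89  88  88  88  88
166  48  61  74  87  87  88  80  24  24  25  39  75  88  89  89  87  86
167  88  88  87  88  87  89  81  23  25  24  40  75  88  90 108  84  85
168  87  87  88  86  88  86  81  23  24  25  41  93 138  81  81  83  89
169  87  87  87  89  84  74  80  24  24  25  39  72  82  86  93  95 140
170  88  87  86  87  83  83  83  37  26  27  41  81  96 136 215 215 220
171  85  83  82  83  84  87  82  62  68  75 106 174 216 213 215 214 217
172  82  82  82  85  87  87 105 162 197 220 212 178 164 169 214 216 217
173  81  
[... 4292 characters left out ...]
 199 144 199 224 225 225 226 224 222 219 218 215 216
138 211 214 214 211 203 161 138 223 224 225 227 227 226 222 221 216 214
139 211 213 214 213 210 201 159 177 223 225 227 227 226 224 220 217 215
140 211 211 211 213 211 211 201 158 175 224 227 226 224 223 222 220 218
141 214 211 210 211 213 212 211 198 126 178 227 227 226 224 224 222 220
142 215 215 211 211 212 214 213 213 196 138 223 227 228 226 224 223 220
143 217 215 214 212 210 212 214 213 201 151 156 223 227 227 224 220 221
144 219 217 215 213 209 208 211 214 211 201 158 175 223 227 226 222 220
145 221 219 217 216 214 210 207 212 212 212 203 159 177 227 229 227 221
146 222 221 219 217 217 214 210 209 214 213 212 195 125 198 227 228 225
```

In three side pictures the pad tips lie about 45 mm behind the reported TCP with the fingers half closed, and about 54 mm when open. So I'll plan with that measured offset and descend 27 mm more, watching the force.

Request:
{"api": "step_arm", "payload": {"commands": [[0,0,0,0.6,0,0,8.5],[0,0,0,0.6,0,0,8.5],[0,0,0,0.4,0,0,8.5],[0,0,0,0.3,0,0,8.5],[0,0,0,0.3,0,0,8.5],[0,0,0,0.3,0,0,8.5],[0,0,0,0.2,0,0,8.5],[0,0,0,0,0,0,8.5]]}}

```text
time_s: 9.85
eef_pos: [477.7, 265.8, -37.9]
ee_rot: [0.706, 0.032, 0.707, -0.033]
force: [0.7, 0.1, -0.1]
grip_width: 85.0
```

Request:
{"api": "step_arm", "payload": {"commands": [[0,0,0,0,0,0,7.2],[0,0,0,0,0,0,6.6],[0,0,0,0,0,0,6.2],[0,0,0,0,0,0,5.8],[0,0,0,0,0,0,5.4],[0,0,0,0,0,0,5.4],[0,0,0,0,0,0,5.4]], "squeeze": 25}}

```text
time_s: 10.55
eef_pos: [479.6, 267.3, -35.7]
ee_rot: [0.708, 0.033, 0.705, -0.031]
force: [-0.4, 0.1, 7.9]
grip_width: 53.9
```

```bash
python3 - <<'E'
from h import *
s=cap('side','side5'); c=cap('wrist','w5'); o=bot.observe(); print(o['time_s'],o['eef_pos'],o['force'],o['ft_torque'],o['grip_width'])
u,v=proj(s,[480,265,20]).astype(int)
b=s['frame'][v-25:v+25,u-28:u+28,::-1]
cv2.imwrite('pics/m5.png',np.hstack([c['frame'][0:400,180:460,::-1],cv2.resize(b,(440,400))]))
E
```

```text
10.65 [479.49834195 267.23904033 -35.79936359] [ 0.00761481 -0.46309184  7.39331931] [-0.00257228  0.09666647  0.13583207] 54.0664567555138
```

View pics/m5.png

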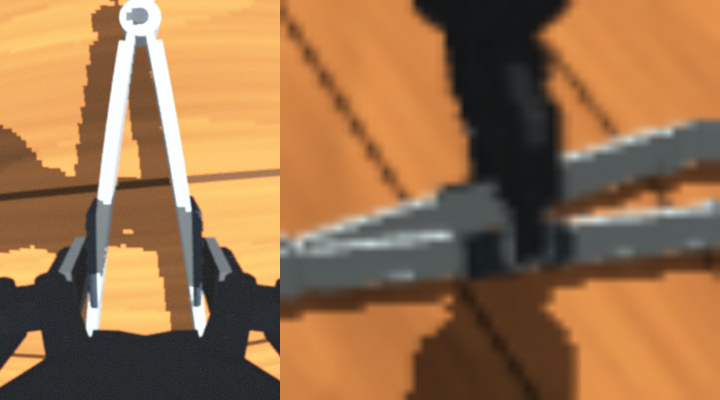

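Now the pads sit on both dark grips (side crop: pad over the grip at (530,240)). The 7.9 N upward means the tips touch the bench. I'll lift slowly and check.

Request:
{"api": "step_arm", "payload": {"commands": [[0,0,0,-0.2,0,0,5.4],[0,0,0,-0.2,0,0,5.4],[0,0,0,-0.4,0,0,5.4],[0,0,0,-0.6,0,0,5.4],[0,0,0,-0.8,0,0,5.4],[0,0,0,-0.8,0,0,5.4],[0,0,0,0,0,0,5.4]]}}

```text
time_s: 11.35
eef_pos: [479.3, 266.8, -5.9]
ee_rot: [0.707, 0.033, 0.705, -0.032]
force: [1.1, -0.1, -1.3]
grip_width: 54.1
```

```bash
python3 - <<'E'
from h import *
c=cap('wrist','w6'); o=bot.observe(); print(o['time_s'],o['eef_pos'],o['ee_rot'],o['force'],o['ft_torque'],o['grip_width'])
a=load('w5')['frame']; print(np.abs(a[:200,270:400].astype(int)-c['frame'][:200,270:400]).mean())
for f in('w5','w6'):
    g=load(f)['frame'][:,:,::].min(2)
    for r in(60,120,160): print(f,r,np.where(g[r,250:400]>225)[0]+250)
E
```

```text
11.4 [478.78877153 266.44541543  -6.55362766] [ 0.70702925  0.03291841  0.70569287 -0.03199365] [ 0.26185639  0.2715115  -1.54042864] [ 0.01451735 -0.03276369  0.02438358] 54.08695171847127
23.738128205128206
w5 60 [296 297 298 299 300 301 302 303 304 305 306 307 308 309 310 331 332 333
 334 335 336 337 338 339 340 341 342 343 344 345]
w5 120 [288 289 290 291 292 293 294 295 296 297 298 299 300 301 302 343 344 345
 346 347 348 349 350 351 352 353 354 355 356]
w5 160 [282 283 284 285 286 287 288 289 290 291 292 293 294 295 296 350 351 352
 353 354 355 356 357 358 359 360 361 362 363]
w6 60 [297 298 299 300 301 302 303 304 305 306 307 308 309 310 311 332 333 334
 335 336 337 338 339 340 341 342 343 344 345]
w6 120 [288 289 290 291 292 293 294 295 296 297 298 299 300 301 302 343 344 345
 346 347 348 349 350 351 352 353 354 355 356]
w6 160 [283 284 285 286 287 288 289 290 291 292 293 294 295 296 350 351 352 353
 354 355 356 357 358 359 360 361 362 363]
```

The tongs are held (-1.4 N, no change in the wrist view). I'll raise, traverse and stop behind the pup.

Request:
{"api": "step_arm", "payload": {"commands": [[0,0,0,-0.5,0,0,5.4],[0,0,0,-1.0,0,0,5.4],[0,0,0,-1.5,0,0,5.4],[0,0,0,-2,0,0,5.4],[0,0,0,-2,0,0,5.4],[0,0,0,-2,0,0,5.4],[0,0,0,-2,0,0,5.4],[0,0,0,-1.5,0,0,5.4],[0,0,0,-1.0,0,0,5.4],[0,0,0,-0.5,0,0,5.4]]}}

```text
time_s: 12.4
eef_pos: [478.4, 266.2, 133.7]
ee_rot: [0.707, 0.033, 0.706, -0.032]
force: [-0.3, -0.5, -0.7]
grip_width: 54.1
```

Request:
{"api": "step_arm", "payload": {"commands": [[0,0,0,0,-0.5,0,5.4],[0,0,0,0,-1.0,0,5.4],[0,0,0,0,-1.5,0,5.4],[0,0,0,0,-1.8,-0.2,5.4],[0,0,0,0,-1.8,-0.2,5.4],[0,0,0,0,-1.8,-0.2,5.4],[0,0,0,0,-1.8,-0.2,5.4],[0,0,0,0,-1.8,-0.2,5.4],[0,0,0,0,-1.8,-0.2,5.4],[0,0,0,0,-1.8,-0.2,5.4]]}}

```text
time_s: 13.4
eef_pos: [449.2, 110.2, 132.5]
ee_rot: [0.706, 0.033, 0.706, -0.033]
force: [0.2, -0.3, -1.0]
grip_width: 54.6
```

Request:
{"api": "step_arm", "payload": {"commands": [[0,0,0,0,-1.8,-0.2,5.4],[0,0,0,0,-1.8,-0.2,5.4],[0,0,0,0,-1.8,-0.2,5.4],[0,0,0,0,-1.8,-0.2,5.4],[0,0,0,0,-1.8,-0.2,5.4],[0,0,0,0,-1.8,-0.2,5.4],[0,0,0,0,-1.8,-0.2,5.4],[0,0,0,0,-1.5,-0.2,5.4],[0,0,0,0,-1.0,-0.2,5.4],[0,0,0,0,-0.5,-0.2,5.4]]}}

```text
time_s: 14.4
eef_pos: [414.9, -42.9, 132.5]
ee_rot: [0.706, 0.033, 0.706, -0.033]
force: [-0.6, -0.4, -1.5]
grip_width: 54.5
```

```bash
python3 - <<'E'
from h import *
c=cap('wrist','w7'); o=bot.observe(); print(o['time_s'],o['eef_pos'],o['ee_rot'],o['force'],o['ft_torque'],o['grip_width'],o['joint_pos'])
cv2.imwrite('pics/w7v.png',c['frame'][:,:,::-1])
E
```

```text
14.45 [414.58676644 -43.16888678 132.45491746] [ 0.7062499   0.03316614  0.70640278 -0.03325944] [-0.95079654 -1.16706825 -1.33077507] [-0.0338666   0.06205684 -0.02821017] 54.16476141332311 [-0.27032454  0.08238143  0.35621862  1.95002361 -0.03181272  1.11474941
  1.57562721]
```

View pics/w7v.png

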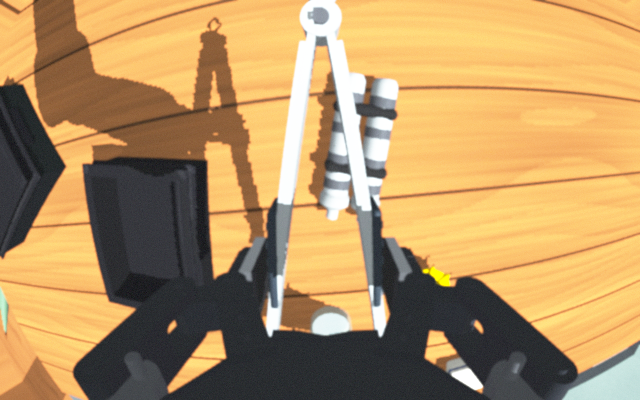

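The tongs are still well held. The cup's foot disc is at (330,322), nearly in line with the jaws at (271,333) and (379,333). The pup's crown is hidden behind the gripper.

```bash
python3 - <<'E'
from h import *
c=load('w7'); c['fish']=1
f=onz(c,330,322,5); print('foot',f)
d=np.array([.9957,-.0935]); y=np.array([.0935,.9957]); T=np.array([414.6,-43.2])
P=[onz(c,u,v,180.5+12) for u,v in((321,16),(271,330),(379,330))]; print([p.round(1) for p in P])
h=P[0][:2]; j=(P[1]+P[2])[:2]/2
print('hinge rel',(h-T)@d,(h-T)@y,'jaw tip mid rel',(j-T)@d,(j-T)@y)
for n,p in(('foot',f[:2]),('top',np.array([602.5,-55.2]))): print(n,(p-T)@d,(p-T)@y)
E
```

```text
foot [603.65932889 -53.03040389   5.        ]
[array([307.1, -33.6, 192.5]), array([450.5, -73.6, 192.5]), array([455.7, -17.6, 192.5])]
hinge rel -107.97652489512981 -0.530529107397205 jaw tip mid rel 38.56157149832874 1.179767239235968
foot 189.1655165399795 7.888914098682067
top 188.21403 5.620249999999998
```

Request:
{"api": "step_arm", "payload": {"commands": [[0,0,0,0.3,0.1,0,5.4],[0,0,0,0.7,0.1,0,5.4],[0,0,0,1.0,0.1,0,5.4],[0,0,0,1.2,0.1,0,5.4],[0,0,0,1.2,0.1,0,5.4],[0,0,0,1.2,0.1,0,5.4],[0,0,0,1.0,0.05,0,5.4],[0,0,0,0.6,0,0,5.4],[0,0,0,0.3,0,0,5.4],[0,0,0,0,0,0,5.4]]}}

```text
time_s: 15.45
eef_pos: [415.9, -35.1, 57.1]
ee_rot: [0.706, 0.032, 0.707, -0.032]
force: [-0.0, -0.8, -0.8]
grip_width: 53.9
```

```bash
python3 - <<'E'
from h import *
s=cap('side','side8'); t=cap('top','top8'); o=bot.observe(); print(o['time_s'],o['eef_pos'],o['force'],o['grip_width'])
u,v=proj(s,[560,-50,105]).astype(int); a,b=proj(t,[560,-50,105]).astype(int)
print('side origin',u-35,v-35,'top origin',a-28,b-35)
A=s['frame'][v-35:v+35,u-35:u+35,::-1]; B=t['frame'][b-35:b+35,a-28:a+28,::-1]
cv2.imwrite('pics/m8.png',np.hstack([cv2.resize(A,(440,440),interpolation=cv2.INTER_CUBIC),cv2.resize(B,(352,440),interpolation=cv2.INTER_CUBIC)]))
for z in(81,93,105,117,130,143): print(z,(proj(s,[603,-54,z])-[u-35,v-35])*440/70)
E
```

```text
15.55 [416.54148748 -35.18271666  57.72878493] [-0.31088456  0.87747023 -0.97792515] 53.83932322469647
side origin 293 154 top origin 277 163
81 [301.9010889  247.60268187]
93 [302.54248199 228.80114454]
105 [303.19000803 209.8198282 ]
117 [303.84375542 190.65614194]
130 [304.5591069  169.68661813]
143 [305.28198245 148.49653693]
```

View pics/m8.png

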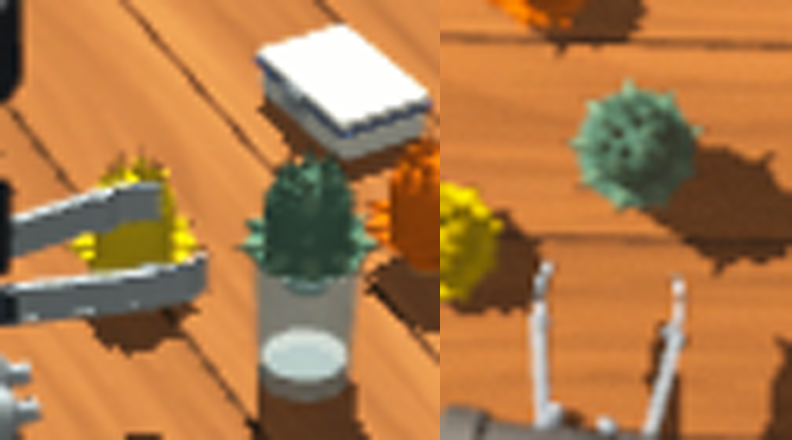

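Side crop: far jaw end at about (155,205), near jaw end (195,275), pup barrel at (308,215), widest leaves at y≈240. Top crop: jaw tips (541,268) and (678,283), pup centre (636,148).

```bash
python3 - <<'E'
from h import *
s=load('side8'); t=load('top8'); k=70/440
T=lambda x,y,z:onz(t,277+(x-440)*k-.4,163+y*k-.4,z)
d=np.array([.9957,-.0935]); y=np.array([.0935,.9957]); C=np.array([416.5,-35.2])
for n,p in(('jL',T(541,268,115)),('jR',T(678,283,115)),('pup',T(636,148,118))): print(n,p.round(1),(p[:2]-C)@d,(p[:2]-C)@y)
# predicted jaw edges in the side crop
for lat in(-38,38):
  for r in(93,121):
    q=C+d*r+y*lat; print(lat,r,[(z,((proj(s,[*q,z])-[293,154])/k).round()) for z in(93,105,117)])
E
```

```text
jL [535.1  -7.9 115. ] 115.5156445309123 38.24793704695548
jR [529.  -80.4 115. ] 116.25168828180601 -34.46258989099927
pup [599.7 -56.3 118. ] 184.35729483504326 -3.920376072789735
-38 93 [(93, array([154., 305.])), (105, array([154., 286.])), (117, array([154., 267.]))]
-38 121 [(93, array([207., 294.])), (105, array([207., 275.])), (117, array([207., 255.]))]
38 93 [(93, array([106., 223.])), (105, array([105., 204.])), (117, array([105., 185.]))]
38 121 [(93, array([156., 212.])), (105, array([156., 193.])), (117, array([156., 174.]))]
```

```bash
python3 - <<'E'
from h import *
s=load('side8'); k=70/440
f=s['frame']; hsv=cv2.cvtColor(f,cv2.COLOR_RGB2HSV)
d=np.array([.9957,-.0935]); y=np.array([.0935,.9957]); C=np.array([416.5,-35.2])
for lat,rs in((-36,(80,95,108)),(40,(80,95,108))):
  for r in rs:
    q=C+d*r+y*lat; a=proj(s,[*q,117]); b=proj(s,[*q,93]); u=int(round(a[0]))
    print(lat,r,u,'pred',a[1].round(1),b[1].round(1),[(v,hsv[v,u,1],hsv[v,u,2]) for v in range(int(a[1])-4,int(b[1])+5)])
# green pup extents
g=(hsv[:,:,0]>60)&(hsv[:,:,0]<100)&(hsv[:,:,1]>60); g=g[150:215,325:360]
for r in range(g.shape[0]):
    w=np.where(g[r])[0]
    if len(w): print(150+r,325+w.min(),325+w.max(),end=' | ')
for z in(58,80,86,106,128,143): print(z,proj(s,[602,-55,z]).round(1))
E
```

```text
-36 80 313 pred 196.9 203.1 [(192, np.uint8(234), np.uint8(131)), (193, np.uint8(234), np.uint8(131)), (194, np.uint8(237), np.uint8(129)), (195, np.uint8(233), np.uint8(127)), (196, np.uint8(155), np.uint8(135)), (197, np.uint8(8), np.uint8(234)), (198, np.uint8(22), np.uint8(94)), (199, np.uint8(16), np.uint8(94)), (200, np.uint8(19), np.uint8(95)), (201, np.uint8(16), np.uint8(95)), (202, np.uint8(13), np.uint8(102)), (203, np.uint8(34), np.uint8(83)), (204, np.uint8(167), np.uint8(84)), (205, np.uint8(168), np.uint8(85)), (206, np.uint8(166), np.uint8(83)), (207, np.uint8(171), np.uint8(82))]
-36 95 318 pred 195.9 202.1 [(191, np.uint8(237), np.uint8(126)), (192, np.uint8(239), np.uint8(125)), (193, np.uint8(236), np.uint8(124)), (194, np.uint8(236), np.uint8(124)), (195, np.uint8(196), np.uint8(133)), (196, np.uint8(12), np.uint8(155)), (197, np.uint8(19), np.uint8(93)), (198, np.uint8(22), np.uint8(94)), (199, np.uint8(16), np.uint8(95)), (200, np.uint8(16), np.uint8(94)), (201, np.uint8(11), np.uint8(95)), (202, np.uint8(36), np.uint8(85)), (203, np.uint8(163), np.uint8(75)), 
[... 2075 characters left out ...]
p.uint8(16), np.uint8(93)), (185, np.uint8(16), np.uint8(93)), (186, np.uint8(19), np.uint8(93)), (187, np.uint8(14), np.uint8(93)), (188, np.uint8(14), np.uint8(93)), (189, np.uint8(162), np.uint8(110)), (190, np.uint8(234), np.uint8(133)), (191, np.uint8(234), np.uint8(133)), (192, np.uint8(236), np.uint8(131))]
179 345 345 | 180 342 346 | 181 338 346 | 182 337 346 | 183 337 346 | 184 336 347 | 185 336 347 | 186 336 347 | 187 335 347 | 188 335 348 | 189 333 349 | 190 333 349 | 191 333 349 | 192 335 350 | 193 333 350 | 194 333 350 | 195 334 349 | 196 335 348 | 197 337 346 | 198 339 344 | 58 [340.7 199.3]
80 [340.9 193.9]
86 [340.9 192.4]
106 [341.1 187.4]
128 [341.3 181.7]
143 [341.4 177.9]
```

Jaw height is about 104 mm by the cameras and 105 by kinematics, so I'll raise 1 mm. Then shift 4 mm right and go 81 mm forward.

Request:
{"api": "step_arm", "payload": {"commands": [[0,0,0,-0.1,-0.2,0,5.4],[0,0,0,0,-0.2,0.3,5.4],[0,0,0,0,0,0.8,5.4],[0,0,0,0,0,1.0,5.4],[0,0,0,0,0,1.2,5.4],[0,0,0,0,0,1.2,5.4],[0,0,0,0,0,1.0,5.4],[0,0,0,0,0,0.8,5.4],[0,0,0,0,0,0.4,5.4],[0,0,0,0,0,0,5.4]]}}

```text
time_s: 16.55
eef_pos: [482.9, -45.3, 58.3]
ee_rot: [0.706, 0.032, 0.706, -0.033]
force: [-0.2, -0.8, -1.1]
grip_width: 54.2
```

```bash
python3 - <<'E'
from h import *
s=cap('side','side9'); t=cap('top','top9'); w=cap('wrist','w9'); o=bot.observe(); print(o['time_s'],o['eef_pos'],o['force'],o['ft_torque'],o['grip_width'])
t=t['frame']; hsv=cv2.cvtColor(t,cv2.COLOR_RGB2HSV)
g=(hsv[:,:,0]>60)&(hsv[:,:,0]<100)&(hsv[:,:,1]>60)
v,u=np.where(g[165:205,290:330]); print('pup top px',u.mean()+290,v.mean()+165,len(u))
v0=cv2.cvtColor(load('top8')['frame'],cv2.COLOR_RGB2HSV); g0=(v0[:,:,0]>60)&(v0[:,:,0]<100)&(v0[:,:,1]>60); a,b=np.where(g0[165:205,290:330]); print(b.mean()+290,a.mean()+165,len(a))
gray=(hsv[:,:,1]<45)&(hsv[:,:,2]>60)
for r in range(176,208,2): print(r,np.where(gray[r,285:335])[0]+285,'green',np.where(g[r,285:335])[0][[0,-1]]+285 if g[r,285:335].any() else '')
E
```

```text
16.7 [481.78824899 -45.18790165  58.27645149] [-1.23584333 -1.06181676 -1.65571232] [-0.00745838 -0.00307779  0.02759771] 54.14813293324034
pup top px 305.3139534883721 184.0581395348837 86
304.9382716049383 184.41975308641975 81
176 [] green 
178 [] green [308 309]
180 [] green [303 313]
182 [] green [301 311]
184 [] green [300 309]
186 [297 298] green [301 308]
188 [317] green [302 308]
190 [318 319] green [302 303]
192 [296 318 319] green [302 304]
194 [295 296 297 317 318] green 
196 [295 296 316 317 318] green 
198 [296 317 318] green 
200 [285 286 287 288 295 296 297 316 317 318] green 
202 [285 286 287 288 291 292 296 315 316 317] green 
204 [285 286 287 289 290 291 292 293 294 295 296 297 298 299 300 315 316] green 
206 [285 286 287 289 290 291 292 293 294 295 296 297 298 299 300 301 302 303
 304 305 306 307 308 309 311 312 313 314 315 316] green
```

Forward summed to 67 mm, so 14 mm remain. The jaws straddle the pup evenly (left about 297, right about 318, pup 307.8). I'll go forward, then close slowly with a small rise for the pad swing.

Request:
{"api": "step_arm", "payload": {"commands": [[0,0,0,0,0,0.5,5.4],[0,0,0,0,0,0.6,5.4],[0,0,0,0,0,0.3,5.4],[0,0,0,0,0,0,5.4],[0,0,0,-0.05,0,0,5.1],[0,0,0,-0.05,0,0,4.8],[0,0,0,-0.05,0,0,4.5],[0,0,0,-0.05,0,0,4.3],[0,0,0,0,0,0,4.1],[0,0,0,0,0,0,3.9]], "squeeze": 30}}

```text
time_s: 17.7
eef_pos: [496.3, -46.1, 60.4]
ee_rot: [0.706, 0.032, 0.706, -0.032]
force: [-0.2, 0.3, -0.8]
grip_width: 41.5
```

Request:
{"api": "step_arm", "payload": {"commands": [[0,0,0,0,0,0,3.6],[0,0,0,0,0,0,3.3],[0,0,0,0,0,0,3.0],[0,0,0,0,0,0,3.0],[0,0,0,0,0,0,3.0]]}}

```text
time_s: 18.2
eef_pos: [496.4, -46.5, 60.4]
ee_rot: [0.706, 0.032, 0.706, -0.032]
force: [-1.2, 1.2, -0.5]
grip_width: 41.5
```

```bash
python3 - <<'E'
from h import *
s=cap('side','side10'); t=cap('top','top10'); o=bot.observe(); print(o['time_s'],o['eef_pos'],o['force'],o['ft_torque'],o['grip_width'])
for f in('top9','top10'):
    hsv=cv2.cvtColor(load(f)['frame'],cv2.COLOR_RGB2HSV); g=(hsv[:,:,0]>60)&(hsv[:,:,0]<100)&(hsv[:,:,1]>60)
    v,u=np.where(g[165:205,290:330]); print(u.mean()+290,v.mean()+165,len(u))
gray=(hsv[:,:,1]<45)&(hsv[:,:,2]>60)
for r in range(176,200,2): print(r,np.where(gray[r,285:335])[0]+285)
for f in('side8','side9','side10'):
    hs=cv2.cvtColor(load(f)['frame'],cv2.COLOR_RGB2HSV); g=(hs[:,:,0]>60)&(hs[:,:,0]<100)&(hs[:,:,1]>60); v,u=np.where(g[170:215,325:360]); print(f,u.mean()+325,v.mean()+170,len(u),v.min()+170,v.max()+170)
    gr=(hs[:,:,1]<60)&(hs[:,:,2]>70)
    v,u=np.where(gr[203:230,325:360]); print('cup',u.mean()+325,v.mean()+203,len(u))
E
```

```text
18.3 [496.38325519 -46.4508309   60.40911192] [-1.0073185   0.45897413 -1.4913658 ] [0.16855782 0.00849112 0.05954618] 41.7727982560508
305.3139534883721 184.0581395348837 86
305.72463768115944 184.27536231884056 69
176 []
178 []
180 []
182 [300 301 314 315]
184 [299 300 314 315 316]
186 [299 300 315 316]
188 [299 300 315 316]
190 [299 300 301 313 314 315 316]
192 [299 300 313 314 315 316]
194 [285 286 287 288 289 299 314 315]
196 [285 286 287 288 289 291 299 313 314 315]
198 [285 286 287 288 290 291 292 293 294 295 296 297 298 299 300 301 313 314
 315]
side8 341.5162601626016 189.6260162601626 246 179 198
cup 340.89617486338796 209.327868852459 183
side9 342.0246913580247 187.14814814814815 162 179 198
cup 340.89617486338796 209.327868852459 183
side10 342.2093023255814 187.47286821705427 129 179 198
cup 340.95675675675676 209.38378378378377 185
```

The grip stopped at 41.5 mm with the pup between the jaws and the cup unmoved. Lift slowly.

Request:
{"api": "step_arm", "payload": {"commands": [[0,0,0,-0.2,0,0,3.0],[0,0,0,-0.4,0,0,3.0],[0,0,0,-0.6,0,0,3.0],[0,0,0,-0.8,0,0,3.0],[0,0,0,-0.8,0,0,3.0],[0,0,0,-0.8,0,0,3.0],[0,0,0,-0.8,0,0,3.0],[0,0,0,-0.6,0,0,3.0],[0,0,0,-0.4,0,0,3.0],[0,0,0,0,0,0,3.0]]}}

```text
time_s: 19.3
eef_pos: [496.9, -46.6, 115.1]
ee_rot: [0.707, 0.032, 0.706, -0.032]
force: [-0.2, 0.3, -2.4]
grip_width: 41.2
```

```bash
python3 - <<'E'
from h import *
s=cap('side','side11'); o=bot.observe(); print(o['time_s'],o['eef_pos'],o['ee_rot'],o['force'],o['ft_torque'],o['grip_width'],o['joint_pos'])
hs=cv2.cvtColor(s['frame'],cv2.COLOR_RGB2HSV); g=(hs[:,:,0]>60)&(hs[:,:,0]<100)&(hs[:,:,1]>60); v,u=np.where(g[140:215,325:360]); print(u.mean()+325,v.mean()+140,len(u),v.min()+140,v.max()+140)
gr=(hs[:,:,1]<60)&(hs[:,:,2]>70)
v,u=np.where(gr[203:230,325:360]); print('cup',u.mean()+325,v.mean()+203,len(u))
E
```

```text
19.35 [496.48810862 -46.52943848 114.59324867] [ 0.70650537  0.03242348  0.70622165 -0.03240169] [ 0.47214218  1.26333635 -2.09110216] [0.06018514 0.08709295 0.04227685] 41.61540195336281 [-0.23264981  0.2719362   0.35682693  1.77949923 -0.10509053  1.1083399
  1.63817072]
342.9594594594595 174.3918918918919 148 165 186
cup 340.85869565217394 209.29891304347825 184
```

The pup is out (about 54 mm up, -2.1 N) and the cup is still standing in place. Now carry it over the bin.

Request:
{"api": "step_arm", "payload": {"commands": [[0,0,0,-0.3,0,0,3.0],[0,0,0,-0.6,-0.2,-0.2,3.0],[0,0,0,-0.6,-0.5,-0.4,3.0],[0,0,0,-0.6,-0.8,-0.6,3.0],[0,0,0,-0.6,-1.0,-0.7,3.0],[0,0,0,-0.3,-1.2,-0.8,3.0],[0,0,0,0,-1.2,-0.8,3.0],[0,0,0,0,-1.2,-0.8,3.0],[0,0,0,0,-1.2,-0.8,3.0],[0,0,0,0,-1.2,-0.8,3.0]]}}

```text
time_s: 20.35
eef_pos: [428.7, -126.8, 144.2]
ee_rot: [0.706, 0.033, 0.707, -0.033]
force: [-0.4, -0.7, -1.5]
grip_width: 41.4
```

Request:
{"api": "step_arm", "payload": {"commands": [[0,0,0,0,-1.2,-0.8,3.0],[0,0,0,0,-1.2,-0.8,3.0],[0,0,0,0,-1.2,-0.8,3.0],[0,0,0,0,-1.2,-0.8,3.0],[0,0,0,0,-1.2,-0.8,3.0],[0,0,0,0,-1.2,-0.7,3.0],[0,0,0,0,-1.2,-0.6,3.0],[0,0,0,0,-1.0,-0.5,3.0],[0,0,0,0,-0.8,-0.5,3.0],[0,0,0,0,-0.4,-0.4,3.0]]}}

```text
time_s: 21.35
eef_pos: [352.8, -226.1, 144.4]
ee_rot: [0.706, 0.033, 0.706, -0.033]
force: [-0.4, 0.2, -2.0]
grip_width: 41.9
```

Request:
{"api": "step_arm", "payload": {"commands": [[0,0,0,0,-0.2,-0.4,3.0],[0,0,0,0,0,0,3.0],[0,0,0,0,0,0,3.0],[0,0,0,0,0,0,3.0]]}}

```text
time_s: 21.75
eef_pos: [349.6, -226.3, 144.4]
ee_rot: [0.706, 0.032, 0.706, -0.032]
force: [0.5, 0.1, -2.2]
grip_width: 41.6
```

```bash
python3 - <<'E'
from h import *
s=cap('side','side12'); t=cap('top','top12'); o=bot.observe(); print(o['time_s'],o['eef_pos'],o['ee_rot'],o['force'],o['ft_torque'],o['grip_width'])
T=o['eef_pos'][:2]; p=T+106.5*np.array([.9957,-.0935]); print('pup est',p)
u,v=proj(s,[455,-244,130]).astype(int); a,b=proj(t,[455,-244,130]).astype(int)
print('side origin',u-40,v-40,'top',a-32,b-40)
A=s['frame'][v-40:v+40,u-40:u+40,::-1]; B=t['frame'][b-40:b+40,a-32:a+32,::-1]
cv2.imwrite('pics/m12.png',np.hstack([cv2.resize(A,(440,440),interpolation=cv2.INTER_CUBIC),cv2.resize(B,(352,440),interpolation=cv2.INTER_CUBIC)]))
E
```

```text
21.85 [ 349.57975046 -226.43381463  144.38957416] [ 0.70641707  0.03207173  0.70634287 -0.03203244] [-0.15024982 -0.05054951 -1.43395551] [-0.04604566  0.03733752 -0.01956944] 41.639434050850426
pup est [ 455.62180046 -236.39156463]
side origin 285 188 top 331 191
```

View pics/m12.png

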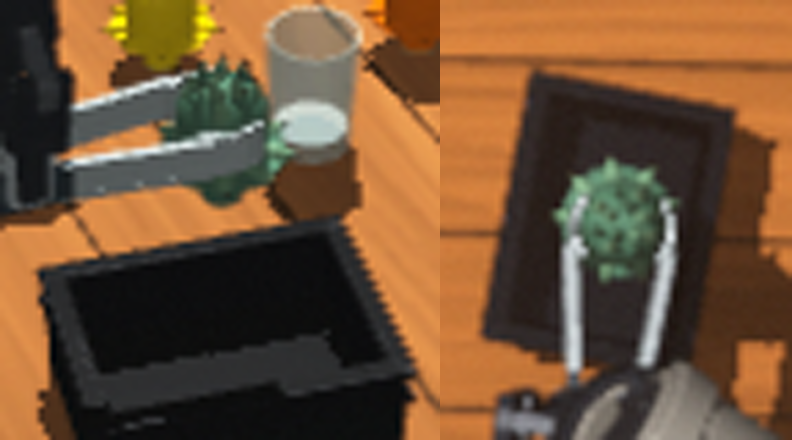

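The pup is held upright in the jaws (side crop (225,120)) over the bin, clear of everything, and the cup is standing empty in place. Top crop: pup (618,218), bin centre about (612,220). I'll compute the remaining offset.

```bash
python3 - <<'E'
from h import *
s=load('side12'); t=load('top12'); k=80/440
T=lambda x,y,z:onz(t,331+(x-440)*k-.4,191+y*k-.4,z)
p=T(618,218,200); print('pup',p,tri((t,331+178*k-.4,191+218*k-.4),(s,285+225*k-.4,188+115*k-.4)))
b=np.mean([T(x,y,64) for x,y in((535,72),(734,110),(690,368),(487,335))],0); print('bin',b)
d=np.array([.9957,-.0935]); y=np.array([.0935,.9957])
for P in(p[:2],[455.6,-237.4]): e=np.array([455,-244.5])-P; print(e,e@d,e@y)
# stem/base lowest point in side image
print('base row -> z', [(z,((proj(s,[455,-237,z])-[285,188])/k).round()) for z in(130,140,150,188)])
E
```

```text
pup [ 458.77381513 -232.38446284  200.        ] (array([ 459.27523294, -233.7674244 ,  190.56319268]), np.float64(1.210570874592021))
bin [ 456.2705871  -244.73923629   64.        ]
[ -3.77381513 -12.11553716] -2.6247849965802357 -12.416292064183526
[-0.6 -7.1] 0.06642999999997676 -7.125569999999997
base row -> z [(130, array([216., 213.])), (140, array([216., 197.])), (150, array([216., 182.])), (188, array([217., 123.]))]
```

Request:
{"api": "step_arm", "payload": {"commands": [[0,0,0,0,-0.3,-0.1,3.0],[0,0,0,0,-0.4,0,3.0],[0,0,0,0,-0.3,0,3.0],[0,0,0,0,0,0,3.0],[0,0,0,0,0,0,3.0],[0,0,0,0,0,0,3.0],[0,0,0,0,0,0,3.0],[0,0,0,0,0,0,3.0]]}}

```text
time_s: 22.65
eef_pos: [347.4, -236.5, 144.4]
ee_rot: [0.706, 0.032, 0.706, -0.032]
force: [-0.1, 0.5, -2.5]
grip_width: 41.3
```

```bash
python3 - <<'E'
from h import *
s=cap('side','side13'); o=bot.observe(); print(o['time_s'],o['eef_pos'],o['force'],o['grip_width'])
for f in('side12','side13'):
    hs=cv2.cvtColor(load(f)['frame'],cv2.COLOR_RGB2HSV); g=(hs[:,:,0]>60)&(hs[:,:,0]<100)&(hs[:,:,1]>60); v,u=np.where(g[190:230,305:345]); print(u.mean()+305,v.mean()+190,len(u),v.max()+190)
bot.close_job()
E
```

```text
22.7 [ 347.33628603 -236.54980406  144.38481404] [ 0.03382242 -0.41187076 -2.01482025] 41.848147991201515
325.68325791855204 210.05429864253392 221 224
326.59276018099547 212.3393665158371 221 226
the job is handed in; nothing more can be done
```

I took the tongs by their silicone grips, closed them on the pup's heart and lifted it out of the cup. It was handed in held upright in the tongs over the middle of the small black bin, at 22.7 s.

**Last checks:**
- **Hold:** the grips were about 41.5 mm apart at 30 N, slightly more than the 40 mm you gave. The wrist force was −2.0 N, which fits the weight of the tongs plus the pup. The pup's outline in the side view was unchanged after the last small move.
- **Position:** the pup was within about 5 mm of the bin's centre, with its base at about z = 140 mm, roughly 75 mm above the rim.
- **Cup:** it had not moved after the lift, and the last picture I viewed shows it standing empty. I saw no contact with the other objects, but I did not re-measure them.

**What disagreed:**
- **Finger length:** the real fingertips sit about 36 to 45 mm behind the reported TCP, by the side pictures and a bench touch. My first grasp therefore closed above the tongs and lifted nothing. The second attempt stopped above the grips too; I then descended further. When the fingers closed there, the tips pressed the bench with about 8 N.
- **Cameras:** they differed by up to about 5 mm sideways, so I used values in between.

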